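# Test pen on the closed box's marked spot

### The arm

A 6-joint arm with a two-finger parallel gripper is mounted at the origin on a cart in front of the work surface, level with it; the furniture and walls round the work are solid. World frame = base frame: x ahead of the robot, y to its left, z up, the work surface at z = 0. Lengths are in m, angles in rad, forces in N, time in s.
With the tool pointing down it reaches from about 0.375 to 0.9 m from the base axis. Payload 3.1 kg.
Tool frame: the origin (TCP) lies midway between the tips of the shut fingers; the grasp point (between the pads) lies 19 mm behind it; z points along the fingers, y is the direction in which the jaws open and shut (so a half turn about z gives the same grasp; the last joint's range is limited). The gripper opens to 85 mm and grips with 20 to 120 N. Pads are 22 mm wide; open, the fingers measure 114 mm over their backs; the gripper's body (76 mm by 85 mm) begins 54 mm behind the grasp point. The pads swing forward as they close: fully open they stand 13 mm farther back than shut.
Start: joints at [0.948, 0.527, 1.433, -0, 1.181, -0.178], TCP at [0.269, 0.564, 0.231] pointing down, gripper open.
Joint ranges: [-3.08, 3.08], [-0.75, 2.2], [0.22, 2.44], [-1.43, 4.57], [0, 2.65], [-2.85, 2.85]. Speed limits (rad/s): [2.79, 2.79, 3.14, 3.14, 3.14, 3.14].

### API

Orientations are given as a unit quaternion [x, y, z, w].
In Python, from plant import monitor, eyes, env, finder gives the robot as it stands. The module is installed in compiled form; this text tells all that it offers.
- The arm moves only by the tool play_rows, never from a script. Its arguments are lists of equal length, an entry for each row: "dp": the shift along the world's x, y, z in cm, a list of three; "dr": the turn, a rotation vector about the world's x, y, z in units of 8 degrees (1.0 is 8 degrees), a list of three; "jaw": the finger opening in cm, from 0 to 8.54. A call has 1 to 10 rows; each row shifts and turns the pose as measured when the row begins; what a row does not reach is not made up. A row lasts 1/8 s, in which the tool goes at most 62.5 mm and 10.7 degrees, less where a joint would pass 70% of its speed; a pose out of reach is approached as far as the arm can. A call with a gripper value outside its range is refused whole. The fingers move at their own pace and stop on an object; "newtons" is the grip in N (left out, the last holds). Time passes only in rows, so rows that do not move let the fingers close. It gives the time, the measured TCP pose, the force and the opening at its end, in the units of the state.
- monitor.get_obs(): the state, without advancing time (a new reading comes with each control period).
- eyes.camera(name): name is "side" or "top"; returns a dict with "frame" (400x640x3 uint8, blue, green, red), "camera_matrix" (3x3 intrinsics, pixels), "k1" (the pictures are not rectified: a ray, as slopes to the right and down, at radius r is drawn at 1 + k1 r^2 times it, then the intrinsics apply), "origin" and "attitude" of the camera in the world. Camera axes: x right, y up, looking along -z (the intrinsics and any distortion apply to the point x, -y, -z); pixel columns grow to the right and rows downward; lengths in m; the calibration is good to about 2 mm. A picture is of the moment at which its call begins. There is no depth.
- env.job_done(): hands the job in, once; it reports no verdict.
Trained networks look in a picture, given as the dict that the camera call returned (one of the last four; its "shot" number tells which), for a name from the list of things; names that differ only in an ending like _2 or _b are one class to them, and where a whole thing is asked for, a point or a joint stands for the part that bears it (a point fixed in the world has none). Each returns a list of dicts, best first, with "confidence" (0 to 1); they miss things now and then, are a little off and sometimes report something else, mostly with a low value. They report only what shows in the picture. A call takes as long as a camera call. They do not tell look-alikes from the thing itself.
- finder.recognise(picture, thing): "rect" ([left, top, right, bottom] in pixels, round what is visible of it).
- finder.regions_of(picture, thing): "mask" (400x640 bool, what is visible of it) and "rect" ([left, top, right, bottom] in pixels, round what is visible of it).
The state is a dict: "time": time; "q": joint angles; "qd": joint speeds; "joint_efforts": joint torques, N m; "eef_pos": TCP position; "tcp_rot": TCP orientation; "ft_force": force on the tool from outside, world axes, zero at the start; "wrist_torque": the same for the moment, N m; "grip_width": opening from 0.0 (shut) to 1.0 (fully open).
Only numpy, scipy, OpenCV 4.12 (cv2) and the standard library are available. Lean on these libraries where they do the work, as an engineer would, in place of code of your own. Each camera call takes 0.05 s, during which the arm holds its last target. There are 200 camera calls.

### The job

Check the conductive box: first swing its hinged lid fully shut so that the tongue drops in behind the front rim, then take the yellow test pen out of its stand and set its tip, pen upright, on the white spot in the red ring on the lid. Press lightly, so that the sprung brass tip goes about half way in, and finish while still holding the pen there with the lid shut; leave the other things on the bench where they are.

Things in the scene. Friction and masses are not known exactly. Their poses are not given: they have to be found in the camera images.
- lid_box: the black box with hinged lid, 93 (x) x 125 (y) x 39 mm high when shut, fixed to the bench. Origin at the centre of its underside, z up, -x is the front (opening side, with the tab), +x the back, where the lid's hinge line runs along y at x = +45, z = 28. Lid shut: its top is flat at z = 39 and it spans x -46 to +45, y -62 to +62; walls 2 thick, front wall's inner face at x = -40, rim at z = 27
- lid_box_lid (a joint): angle of the lid about its hinge: 0 = fully shut, 1.57 = standing upright, at most 1.92 (leaning back); starts between 1.3 and 1.85. Rubs a little in its hinge: it can stay where it is left while it stands steep, and falls when it leans far over; about 0.01 N m moves it. The lid reaches 87 mm from the hinge and is 11 thick; its outer face looks to the back when it stands open
- test_spot (a point): centre of the marked test spot on the lid's outer face: white disc of 20 mm diameter in a thin red ring (25 across) with a red dot in its middle. With the lid shut it lies at x = -22, y = +40, z = 39 in the box's frame, face up; with the lid open it looks to the back
- pen: cordless test pen, yellow round grip, 60 g, hanging tip down in the stand by its collar. Origin at the lower end of the grey nose, +z along the pen towards its blunt top end (z = 154). Round grip 22 mm in diameter from z = 70 to 148, collar 26 across at z = 62 to 67, grey barrel 14.4 across below, narrowing to the nose; brass tip of 5 mm diameter sticks out 14.5 below the origin. Starts with its origin 32 above the bench
- pen_point (a point): very end of the pen's brass tip (rounded), on the pen's axis, 14.5 mm below the pen's origin when not pressed
- pen_tip (a joint): how far the sprung brass tip is pushed into the pen, in m: 0 = fully out, 0.010 = fully in; about 0.3 N to begin with, 1.4 N half way in, 2.5 N fully in, where it stops hard
- stand: pen stand fixed to the bench: dark round foot of 72 mm diameter, 9 high, with an aluminium tube 33 mm across up to z = 94, bore 19 mm. Origin at the centre of its underside. The pen hangs with about 2 mm play all round and is lifted straight up, at least 80 mm, to clear it
- flux_pen: bystander, loose on the bench, to be left alone: white and green pen, 132 mm long; origin at the centre of its underside
- wick_spool: bystander, loose on the bench, to be left alone: small white and orange spool, 42 mm across, 11 high; origin at the centre of its underside
- marker: bystander, loose on the bench, to be left alone: black and red pen, 136 mm long; origin at the centre of its underside
Things that resemble listed ones, but are neither listed nor needed, are in the scene too. Of the things that look like the lid_box, the larger one is meant. There is more than one size of the pen; the job needs the larger.

How it is judged:
By the outcome, as a careful person would: the job done as asked, in the order asked, and still so for the second after the job is handed in, while the arm keeps its last pose, push and grip.
It also fails if it takes over 54 s, if anything falls off the work surface, if the arm or the gripper's body presses on something with over 40 N, if the wrist force passes 120 N, or if a joint passes its speed limit or range.

## Working session

There is one attempt and no reset: what is moved stays moved. The work goes in short steps, Python scripts to look and compute and a tool call to move; the robot and the scene stay as the last step left them, time stands still between calls to the robot, and variables do not carry over. Pictures are saved under pics/ and viewed, about 8 in all and at most 12, crops included, and the job is handed in when it is done.

Besides the shell and the picture viewer there is one more tool, called after "Request:" as a command line: name --argument value ..., lists and objects as JSON in quotes. play_rows: Moves the arm, as the interface text tells. Its arguments: {"type":"object","properties":{"dp":{"type":"array"},"dr":{"type":"array"},"jaw":{"type":"array"},"newtons":{"type":"number"}},"required":["dp","dr","jaw"]}

```bash
mkdir -p pics; cat > h.py <<'E'
import numpy as np, cv2
from scipy.spatial.transform import Rotation as R
from plant import monitor, eyes, env, finder
def cam(n): return eyes.camera(n)
def Rm(p):
    a=np.array(p["attitude"],float)
    return a if a.shape==(3,3) else R.from_quat(a).as_matrix()
def ray(p,uv):
    K=np.array(p["camera_matrix"]);k=np.array([p["k1"],0,0,0,0.])
    s=cv2.undistortPoints(np.array([[uv]],float),K,k)[0,0]
    return np.array(p["origin"]),Rm(p)@np.array([s[0],-s[1],-1.])
def atz(p,uv,z):
    o,d=ray(p,uv); return o+d*(z-o[2])/d[2]
def proj(p,X):
    c=(np.atleast_2d(X)-np.array(p["origin"]))@Rm(p)
    c=c*[1,-1,-1]
    return cv2.projectPoints(c.reshape(-1,1,3),np.zeros(3),np.zeros(3),np.array(p["camera_matrix"],float),np.array([p["k1"],0,0,0,0.]))[0][:,0]
E
python3 - <<'E'
from h import *
ps={n:cam(n) for n in("top","side")}
for n,p in ps.items():
    cv2.imwrite(f"pics/{n}0.png",p["frame"]); print(n,p["origin"],p["attitude"],p["camera_matrix"],p["k1"])
    for t in("lid_box","lid_box_lid","test_spot","pen","stand","flux_pen","wick_spool","marker"):
        print(t,[(np.round(r["rect"]).astype(int).tolist(),round(r["confidence"],2)) for r in finder.recognise(p,t)])
print(monitor.get_obs())
E
```

```text
top [0.47402181 0.02051654 1.04978468] [-0.01319624  0.03418731  0.71444606 -0.69873021] [[389.01562057   0.         323.83669733]
 [  0.         389.01562057 205.39048018]
 [  0.           0.           1.        ]] -0.058459211160092
lid_box [([246, 179, 282, 208], 0.8), ([405, 170, 468, 223], 0.69)]
lid_box_lid [([249, 181, 282, 211], 0.87), ([407, 174, 465, 192], 0.81)]
test_spot [([250, 182, 284, 210], 0.8)]
pen [([190, 199, 204, 213], 0.76), ([198, 157, 216, 168], 0.44)]
stand [([199, 195, 226, 223], 0.94)]
flux_pen [([180, 261, 211, 300], 0.67)]
wick_spool [([296, 134, 312, 151], 0.55)]
marker [([394, 244, 404, 290], 0.47)]
side [ 0.19070805 -0.94907206  0.65344914] [ 0.48698924 -0.09106813 -0.13692638  0.85778741] [[460.38791074   0.         328.61732351]
 [  0.         460.38791074 203.99425501]
 [  0.           0.           1.        ]] -0.048337773072835176
lid_box [([316, 180, 336, 201], 0.94), ([347, 232, 433, 322], 0.72)]
lid_box_lid [([318, 180, 338, 195], 0.56)]
test_spot [([317, 180, 338, 197], 0.62)]
pen [([300, 118, 306, 148], 0.5), ([334, 135, 340, 160], 0.48)]
stand [([294, 146, 315, 181], 0.65)]
flux_pen [([225, 168, 252, 182], 0.7)]
wick_spool [([223, 167, 252, 182], 0.69)]
marker [([256, 279, 318, 290], 0.77)]
{'time': 0.9, 'q': array([ 9.47509098e-01,  5.27476103e-01,  1.43268405e+00,  1.93599564e-05,
        1.18138539e+00, -1.78505821e-01]), 'qd': array([ 0.00075653, -0.00025059, -0.0007117 ,  0.00072609, -0.00055788,
        0.00118483]), 'joint_efforts': array([-6.93326856e-04, -4.42311430e+01, -1.78421044e+01, -1.34794536e-04,
        6.84693823e-04,  1.59014655e-05]), 'eef_pos': array([0.26888006, 0.56419749, 0.23133019]), 'tcp_rot': array([2.20565663e-01, 9.75372128e-01, 2.51841748e-05, 9.47766101e-07]), 'ft_force': array([-0.80351458,  0.07380133, -0.9719579 ]), 'wrist_torque': array([-0.01293556,  0.0174969 ,  0.0418385 ]), 'grip_width': 0.9994217530280303}
```

```bash
python3 - <<'E'
import cv2,numpy as np
a=cv2.imread("pics/top0.png");b=cv2.imread("pics/side0.png")
A=cv2.resize(a[120:310,170:490],None,fx=2.5,fy=2.5,interpolation=cv2.INTER_CUBIC)
B=cv2.resize(b[100:330,200:470],None,fx=2.6,fy=2.6,interpolation=cv2.INTER_CUBIC)
cv2.imwrite("pics/topc.png",A);cv2.imwrite("pics/sidec.png",B);print(A.shape,B.shape)
E
```

```text
(475, 800, 3) (598, 702, 3)
```

View pics/topc.png

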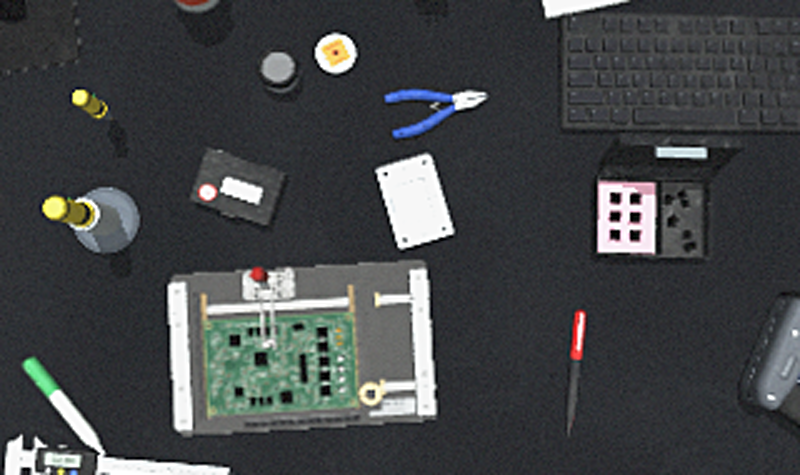

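View pics/sidec.png

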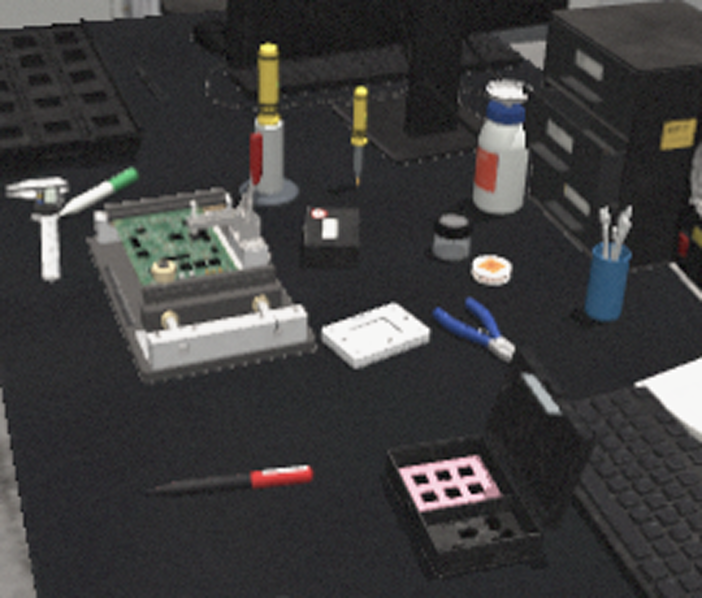

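The top view shows the large open box at full-frame pixel (432,200). The look-alike shut box at (265,195) is smaller. Two yellow pens are visible: the large one in the stand at (202,204), and a smaller one at (206,161) outside the stand. The larger open box and the pen in the stand fit the description. Next I fit their poses from the masks in both views.

```bash
cat > fit.py <<'E'
from h import *
from scipy.optimize import differential_evolution, minimize
def hull(p,X,m):
    cv2.fillConvexPoly(m,cv2.convexHull(np.round(proj(p,X)*16).astype(np.int32)),1,shift=4)
def blk(a,b): return np.array([[x,y,z] for x in(a[0],b[0]) for y in(a[1],b[1]) for z in(a[2],b[2])])/1000
BODY=blk((-42,-62,0),(45,62,27)); LID=blk((-87,-62,0),(0,62,11))
def boxpts(v):
    x,y,yaw,th=v
    c,s=np.cos(th),np.sin(th)
    # lid rotates about y through hinge: -x -> +z
    L=LID.copy(); L[:,0],L[:,2]=LID[:,0]*c+LID[:,2]*s, -LID[:,0]*s+LID[:,2]*c
    L+=[.045,0,.028]
    Rz=R.from_euler('z',yaw).as_matrix(); t=np.array([x,y,0])
    return BODY@Rz.T+t, L@Rz.T+t
def cyl(r,z0,z1,n=24):
    a=np.linspace(0,2*np.pi,n); return np.array([[r*np.cos(t),r*np.sin(t),z] for t in a for z in(z0,z1)])
def best(p,name,near):
    r=finder.regions_of(p,name)
    r=[q for q in r if np.hypot((q["rect"][0]+q["rect"][2])/2-near[0],(q["rect"][1]+q["rect"][3])/2-near[1])<45]
    return r[0] if r else None
E
python3 - <<'E'
from fit import *
P={n:cam(n) for n in("top","side")}
near={"top":(437,198),"side":(390,275)}
M={}
for n,p in P.items():
    r=best(p,"lid_box",near[n]); M[n]=r["mask"]; print(n,r["rect"],r["confidence"],r["mask"].sum())
    l=best(p,"lid_box_lid",near[n])
    if l: print(" lid",l["rect"],l["confidence"],l["mask"].sum())
    if n=="side": print("floor", atz(p,(347,290),0))
print("guess",atz(P["top"],(437,205),0.02))
g=atz(P["top"],(437,205),0.02)
def cost(v,names=("top","side")):
    c=0
    for n in names:
        m=np.zeros((400,640),np.uint8)
        for X in boxpts(v): hull(P[n],X,m)
        m=m>0; c+=1-(m&M[n]).sum()/(m|M[n]).sum()
    return c
res=differential_evolution(cost,[(g[0]-.06,g[0]+.06),(g[1]-.06,g[1]+.06),(-.5,.5),(1.2,1.92)],seed=1,maxiter=60,popsize=12,tol=1e-4)
print(res.x,res.fun)
np.save("box.npy",res.x)
v=res.x; out=[]
for n,(u0,v0,u1,v1) in (("top",(385,150,490,240)),("side",(335,220,455,330))):
    f=P[n]["frame"].copy(); k=4
    f=cv2.resize(f,None,fx=k,fy=k,interpolation=cv2.INTER_CUBIC)
    for X,c in zip(boxpts(v),((0,255,0),(0,255,255))):
        u=np.round(proj(P[n],X)*k+1.5).astype(int)
        for i in range(8):
            for b in(1,2,4):
                if not i&b: cv2.line(f,tuple(map(int,u[i])),tuple(map(int,u[i|b])),c,1)
    f=f[v0*k:v1*k,u0*k:u1*k]; out.append(cv2.resize(f,(400,400*f.shape[0]//f.shape[1])))
h=max(o.shape[0] for o in out)
cv2.imwrite("pics/boxfit.png",np.hstack([cv2.copyMakeBorder(o,0,h-o.shape[0],0,0,0) for o in out]))
# stand + pen
SM={}
for n,q in(("top",(205,207)),("side",(305,150))):
    for t in("stand","pen"):
        for r in finder.regions_of(P[n],t):
            print(n,t,np.round(r["rect"]),round(r["confidence"],2),r["mask"].sum())
    r=best(P[n],"stand",(212,209) if n=="top" else (305,163)); SM[n]=r and r["mask"]
    r=best(P[n],"pen",(199,204) if n=="top" else (303,133))
    if r is not None: SM[n]=SM[n]|r["mask"]
g=atz(P["top"],(213,209),0.0); print("stand guess",g)
parts=[cyl(.036,0,.009),cyl(.0165,.009,.094),cyl(.013,.094,.099),cyl(.011,.102,.186)]
def c2(v):
    c=0
    for n in SM:
        m=np.zeros((400,640),np.uint8)
        for X in parts: hull(P[n],X+[v[0],v[1],0],m)
        m=m>0; c+=1-(m&SM[n]).sum()/(m|SM[n]).sum()
    return c
r=differential_evolution(c2,[(g[0]-.05,g[0]+.05),(g[1]-.05,g[1]+.05)],seed=1); print("stand",r.x,r.fun)
E
```

```text
top [404.9, 171.5, 469.7, 225.6] 0.64 2389
 lid [409.3, 172.3, 465.5, 192.0] 0.64 819
side [349.5, 231.1, 429.6, 321.8] 0.89 3947
 lid [385.1, 231.0, 430.7, 303.2] 0.61 1646
floor [ 0.48371699 -0.25947156  0.        ]
guess [ 0.53739856 -0.31544373  0.02      ]
[ 0.53459005 -0.29737658 -0.05092805  1.75814046] 0.072920789519195
top stand [197. 193. 227. 221.] 0.96 491
top pen [190. 198. 205. 214.] 0.52 183
top pen [198. 156. 215. 168.] 0.41 108
side stand [297. 147. 313. 181.] 0.91 320
side pen [299. 118. 306. 148.] 0.81 205
side pen [337. 132. 339. 172.] 0.42 144
stand guess [0.5407659  0.28747594 0.        ]
stand [0.54366601 0.28739619] 0.4115807180781159
```

View pics/boxfit.png

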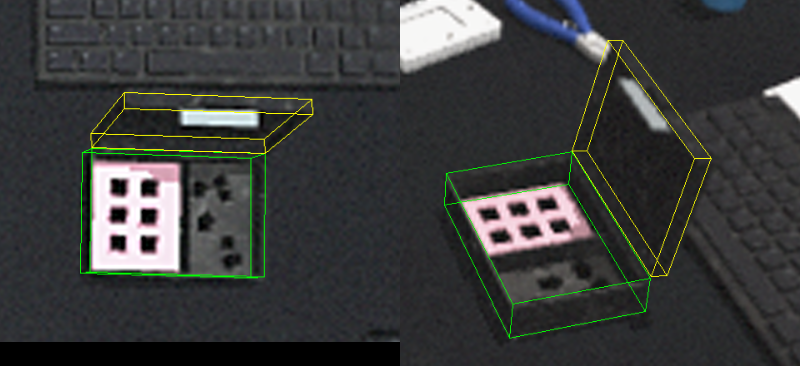

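The overlay matches in both views: box at about (0.535, -0.297), yaw -0.05, lid at about 1.76 rad. I'm moving behind the lid with the jaws shut.

Request:
play_rows --dp '[[2.4, -5.6, 0.6], [2.4, -5.6, 0.6], [2.4, -5.6, 0.6], [2.4, -5.6, 0.6], [2.4, -5.6, 0.6], [2.4, -5.6, 0], [2.4, -5.6, 0], [2.4, -5.6, 0], [2.4, -5.6, 0], [2.4, -5.6, 0]]' --dr '[[0, 0, 0.32], [0, 0, 0.32], [0, 0, 0.32], [0, 0, 0.32], [0, 0, 0.32], [0, 0, 0.32], [0, 0, 0.32], [0, 0, 0.32], [0, 0, 0.32], [0, 0, 0.32]]' --jaw '[0, 0, 0, 0, 0, 0, 0, 0, 0, 0]' --newtons 40

```text
time: 2.85
eef_pos: [0.5139, -0.006, 0.2645]
tcp_rot: [-0.013, 1.0, 0.003, 0.005]
ft_force: [0.6, 0.8, 0.1]
grip_width: -0.001
```

Request:
play_rows --dp '[[2.4, -5.6, 0], [2.4, -5.6, 0], [2.4, -5.6, 0], [2.4, -5.6, 0], [2.4, -5.6, 0], [1.2, -1.0, 0], [0, 0, 0]]' --dr '[[0, 0, 0], [0, 0, 0], [0, 0, 0], [0, 0, 0], [0, 0, 0], [0, 0, 0], [0, 0, 0]]' --jaw '[0, 0, 0, 0, 0, 0, 0]'

```text
time: 3.72
eef_pos: [0.6486, -0.3097, 0.2638]
tcp_rot: [-0.009, 1.0, 0.003, 0.007]
ft_force: [-0.5, 0.3, -1.0]
grip_width: 0.002
```

Request:
play_rows --dp '[[0, 0.4, -5.5], [0, 0, -5.5], [0, 0, -5.0], [0, 0, -1.5], [0, 0, 0]]' --dr '[[0, 0, 0], [0, 0, 0], [0, 0, 0], [0, 0, 0], [0, 0, 0]]' --jaw '[0, 0, 0, 0, 0]'

```text
time: 4.35
eef_pos: [0.6477, -0.3013, 0.0889]
tcp_rot: [-0.011, 1.0, 0.001, 0.009]
ft_force: [0.1, -0.2, 0.9]
grip_width: 0.003
```

```bash
python3 - <<'E'
from h import *
p=cam("side"); q=cam("top")
a=cv2.resize(p["frame"][180:330,320:470],(400,400));b=cv2.resize(q["frame"][140:240,385:485],(400,400))
cv2.imwrite("pics/behind.png",np.hstack([a,b]));print(monitor.get_obs()["eef_pos"])
E
```

```text
[ 0.64879485 -0.30218553  0.0908225 ]
```

View pics/behind.png

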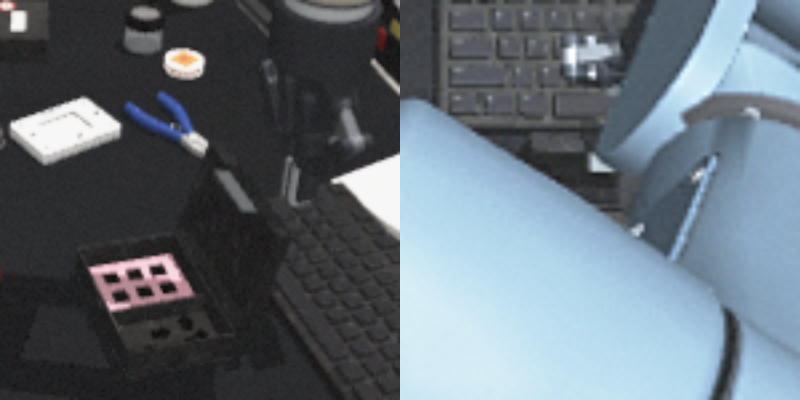

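The fingers stand behind the lid (side crop, about (290,185)) and clear of it. Next I push toward -x.

Request:
play_rows --dp '[[-2, 0, 0], [-2, 0, 0], [-2, 0, 0], [-2, 0, 0], [-1.5, 0, 0], [-1.5, 0, 0], [-1.5, 0, -0.5]]' --dr '[[0, 0, 0], [0, 0, 0], [0, 0, 0], [0, 0, 0], [0, 0, 0], [0, 0, 0], [0, 0, 0]]' --jaw '[0, 0, 0, 0, 0, 0, 0]'

```text
time: 5.32
eef_pos: [0.5328, -0.309, 0.1043]
tcp_rot: [-0.012, 1.0, -0.011, 0.027]
ft_force: [0.6, -0.4, 0.7]
grip_width: -0.001
```

```bash
python3 - <<'E'
from h import *
p=cam("side")
cv2.imwrite("pics/push.png",cv2.resize(p["frame"][200:330,330:460],(500,500)));print(monitor.get_obs()["eef_pos"])
E
```

```text
[ 0.52980783 -0.30796752  0.10293403]
```

View pics/push.png

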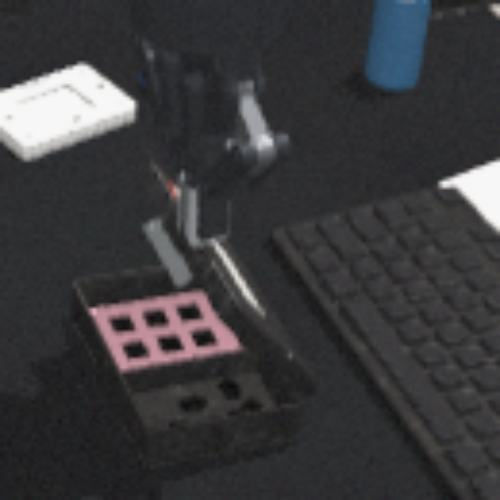

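The lid now leans inward at about 1 rad with the finger on its outer face. I'll follow it down.

Request:
play_rows --dp '[[-1, 0.3, -1.5], [-0.5, 0, -1.5], [0, 0, -1.5], [0, 0, -1.2], [0, 0, -0.6], [0, 0, 0]]' --dr '[[0, 0, 0], [0, 0, 0], [0, 0, 0], [0, 0, 0], [0, 0, 0], [0, 0, 0]]' --jaw '[0, 0, 0, 0, 0, 0]'

```text
time: 6.12
eef_pos: [0.5122, -0.3054, 0.0385]
tcp_rot: [-0.013, 1.0, -0.009, 0.022]
ft_force: [-3.8, 1.5, 13.5]
grip_width: -0.001
```

Request:
play_rows --dp '[[0, 0, 4], [0, 1, 5.5], [0, 3, 5.5], [0, 5, 3], [0, 6, 1], [0, 6, 1], [0, 6, 1], [0, 6, 0], [-2, 4, 0]]' --dr '[[0, 0, 0], [0, 0, 0], [0, 0, 0], [0, 0, 0], [0, 0, 0], [0, 0, 0], [0, 0, 0], [0, 0, 0], [0, 0, 0]]' --jaw '[0, 0, 0, 0, 0, 0, 0, 0, 0]'

```text
time: 7.25
eef_pos: [0.5, 0.0717, 0.2545]
tcp_rot: [-0.01, 0.999, -0.01, 0.031]
ft_force: [0.2, 0.2, -0.4]
grip_width: -0.006
```

```bash
cat > spot.py <<'E'
from fit import *
def measure(tag):
    P={n:cam(n) for n in("top","side")}
    v=np.load("box.npy"); v[3]=0
    T=np.array([v[0],v[1],0]); Rz=R.from_euler('z',v[2]).as_matrix()
    X=Rz@[-.022,.040,.039]+T; print("spot expected",X)
    tiles=[]
    for n in P:
        e=proj(P[n],X)[0]; r=best(P[n],"test_spot",e); print(n,"expected px",e)
        if r is not None:
            m=r["mask"]; c=np.argwhere(m).mean(0)[::-1]; print("  mask centroid",c,r["confidence"],m.sum(),r["rect"],"->",atz(P[n],c,.039))
        f=P[n]["frame"]; u,w=map(int,e); x0,y0=u-50,w-50
        # red ring / white pixels
        c=f[w-14:w+15,u-14:u+15].astype(int); white=(c.min(2)>130)
        if white.any(): cc=np.argwhere(white).mean(0)[::-1]+[u-14,w-14]; print("  white centroid",cc,white.sum(),"->",atz(P[n],cc,.039))
        k=4; g=cv2.resize(f,None,fx=k,fy=k,interpolation=cv2.INTER_CUBIC)
        for Y,col in zip(boxpts(v),((0,255,0),(0,255,255))):
            q=np.round(proj(P[n],Y)*k+1.5).astype(int)
            for i in range(8):
                for b in(1,2,4):
                    if not i&b: cv2.line(g,tuple(map(int,q[i])),tuple(map(int,q[i|b])),col,1)
        tiles.append(g[y0*k:(y0+100)*k,x0*k:(x0+100)*k])
    cv2.imwrite(f"pics/{tag}.png",np.hstack(tiles))
    return P
E
python3 - <<'E'
from spot import *
P=measure("shut")
# pen/stand
p=P["side"];q=P["top"]
for n in P:
    for t in("stand","pen"):
        for r in finder.regions_of(P[n],t):
            print(n,t,np.round(r["rect"]),round(r["confidence"],2),np.argwhere(r["mask"]).mean(0)[::-1].round(1))
v=[.5437,.2874]
tiles=[]
for n in P:
    k=5;g=cv2.resize(P[n]["frame"],None,fx=k,fy=k,interpolation=cv2.INTER_CUBIC)
    for z,r in((.009,.036),(.094,.0165),(.102,.011),(.18,.011)):
        a=np.linspace(0,2*np.pi,40);X=np.c_[v[0]+r*np.cos(a),v[1]+r*np.sin(a),0*a+z]
        cv2.polylines(g,[np.round(proj(P[n],X)*k+2).astype(np.int32)],True,(0,255,0),1)
    e=proj(P[n],[v[0],v[1],.09])[0].astype(int)*k
    tiles.append(g[max(0,e[1]-200):e[1]+200,e[0]-200:e[0]+200])
cv2.imwrite("pics/stand.png",np.hstack(tiles))
o=monitor.get_obs();print(o["eef_pos"],o["tcp_rot"],o["q"])
E
```

```text
spot expected [ 0.51465482 -0.25630851  0.039     ]
top expected px [417.58393152 213.61129168]
  mask centroid [432.13156189 206.36422553] 0.88 1543 [410.6, 190.3, 457.2, 223.0] -> [ 0.53290162 -0.29600492  0.039     ]
  white centroid [422.97241379 210.42758621] 145 -> [ 0.52271461 -0.27102605  0.039     ]
side expected px [361.00301028 271.96316603]
  mask centroid [377.94123506 286.53685259] 0.81 2008 [347.9, 262.6, 407.3, 309.7] -> [ 0.5297778  -0.30967962  0.039     ]
  white centroid [366.52066116 276.75206612] 121 -> [ 0.51966355 -0.27428609  0.039     ]
top stand [200. 193. 223. 221.] 0.87 [211.4 207.1]
top pen [296. 136. 313. 148.] 0.73 [303.5 140.8]
top pen [191. 197. 205. 213.] 0.58 [197.4 204.3]
side stand [291. 146. 314. 182.] 0.65 [304.6 165.8]
side pen [299. 117. 309. 147.] 0.57 [302.5 134.7]
side pen [336. 131. 343. 170.] 0.51 [338.  147.9]
[0.49958456 0.06778167 0.25419199] [-0.00826015  0.99946925 -0.01068811  0.02964377] [-0.07735867  0.31325532  1.7416117  -0.0189676   1.02589154 -1.65534541]
```

View pics/shut.png

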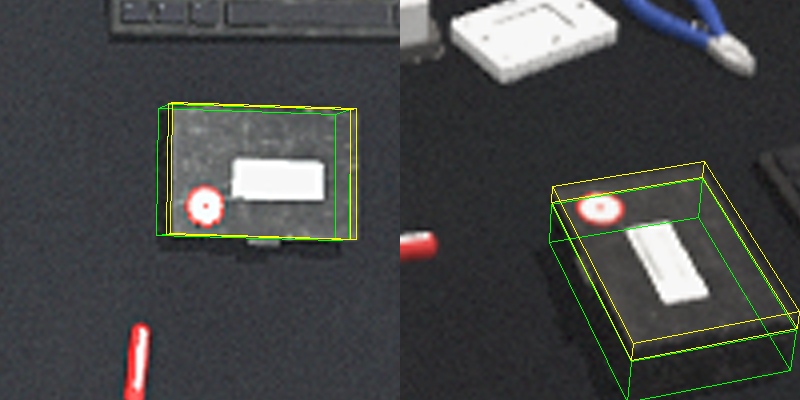

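View pics/stand.png

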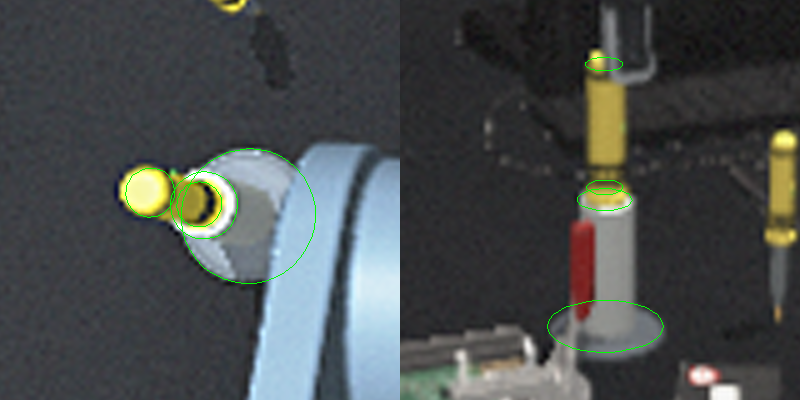

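The top crop shows the lid flat and shut with the spot at (205,206), within 0.7 px of the model. The side crop has it at (200,208), which agrees. The pen and stand match (0.544, 0.287) within about 2 mm. The larger pen is the one in the tube at side crop (606,120), and the smaller one stands free at (783,190). Now I go over the pen and straighten the tool.

Request:
play_rows --dp '[[1.1, 5.4, 1], [1.1, 5.4, 0], [1.1, 5.4, 0], [1.1, 5.4, 0], [0, 0, 0]]' --dr '[[0.05, 0.14, -0.04], [0.05, 0.14, -0.04], [0.05, 0.14, -0.04], [0, 0, 0], [0, 0, 0]]' --jaw '[8.5, 8.5, 8.5, 8.5, 8.5]'

```text
time: 8.28
eef_pos: [0.5503, 0.2828, 0.2637]
tcp_rot: [0.008, 1.0, -0.0, 0.001]
ft_force: [-0.7, -0.3, -0.7]
grip_width: 0.996
```

```bash
python3 - <<'E'
from h import *
p=cam("side"); o=monitor.get_obs();print(o["eef_pos"],o["tcp_rot"],o["grip_width"])
q=o["tcp_rot"]*np.sign(o["tcp_rot"][1]); print("dr",2*np.array([-q[2],q[3],q[0]])/.1396)
# red ring via a fresh top picture
for n in("top","side"):
    P=cam(n); f=P["frame"].astype(int); u,w=map(int,proj(P,[.5147,-.2563,.039])[0])
    s=f[w-10:w+11,u-10:u+11]; b,g,r=s[...,0],s[...,1],s[...,2]
    m=(r>110); c=np.argwhere(m).mean(0)[::-1]+[u-10,w-10]; print(n,m.sum(),c,atz(P,c,.039))
E
```

```text
[0.54996542 0.28086395 0.2635256 ] [ 8.98722820e-03  9.99959045e-01 -1.01215408e-03  3.36781096e-04] 0.9936327886652652
dr [0.01450077 0.00482494 0.12875685]
top 127 [419.34645669 212.1023622 ] [ 0.51851919 -0.26116573  0.039     ]
side 110 [362.29090909 273.92727273] [ 0.51476966 -0.26312726  0.039     ]
```

Request:
play_rows --dp '[[-0.55, 0.5, -1], [0, 0, -4.5], [0, 0, -4.5], [0, 0, -3], [0, 0, -1], [0, 0, 0]]' --dr '[[0, 0, 0.1], [0, 0, 0], [0, 0, 0], [0, 0, 0], [0, 0, 0], [0, 0, 0]]' --jaw '[8.5, 8.5, 8.5, 8.5, 8.5, 8.5]'

```text
time: 9.18
eef_pos: [0.5418, 0.277, 0.1202]
tcp_rot: [0.007, 1.0, -0.001, -0.0]
ft_force: [0.1, 0.0, -0.2]
grip_width: 0.996
```

```bash
python3 - <<'E'
from h import *
p=cam("side"); o=monitor.get_obs();print(o["eef_pos"],o["tcp_rot"])
q=o["tcp_rot"]*np.sign(o["tcp_rot"][1]); print("dr",2*np.array([-q[2],q[3],q[0]])/.1396)
cv2.imwrite("pics/grasp.png",cv2.resize(p["frame"][90:190,255:355],(600,600),interpolation=cv2.INTER_CUBIC))
for n in("top","side"):
    P=cam(n); f=P["frame"].astype(int); u,w=map(int,proj(P,[.5147,-.2563,.039])[0])
    s=f[w-10:w+11,u-10:u+11]; b,g,r=s[...,0],s[...,1],s[...,2]
    m=((r-b)>40)&((r-g)>40); c=np.argwhere(m).mean(0)[::-1]+[u-10,w-10]; 
    print(n,m.sum(),c,atz(P,c,.039), np.ptp(np.argwhere(m),axis=0), (np.argwhere(m).max(0)+np.argwhere(m).min(0))[::-1]/2+[u-10,w-10])
E
```

```text
[0.54214623 0.27710808 0.12077804] [ 7.20866249e-03  9.99973214e-01 -1.26695824e-03  2.86217790e-05]
dr [0.01815126 0.00041005 0.10327597]
top 40 [417.55 213.8 ] [ 0.51416062 -0.25619869  0.039     ] [10  9] [417.5 214. ]
side 42 [360.69047619 273.02380952] [ 0.51269038 -0.25936623  0.039     ] [ 8 11] [360.5 273. ]
```

View pics/grasp.png

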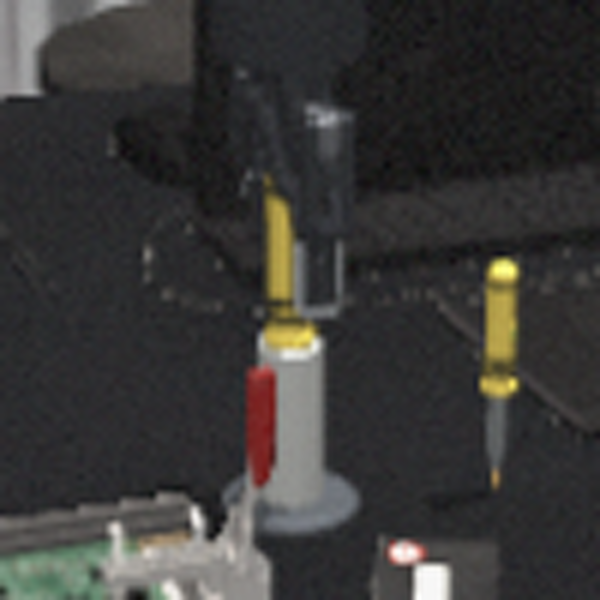

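Request:
play_rows --dp '[[0.1, 0.9, 0.1], [0, 0, 0]]' --dr '[[0, 0, 0.08], [0, 0, 0]]' --jaw '[6, 5]'

```text
time: 9.57
eef_pos: [0.5457, 0.288, 0.1254]
tcp_rot: [0.001, 1.0, 0.0, 0.004]
ft_force: [0.1, -0.5, -1.0]
grip_width: 0.602
```

```bash
python3 - <<'E'
from h import *
p=cam("side"); o=monitor.get_obs();print(o["eef_pos"],o["tcp_rot"],o["grip_width"])
# pen lower grip & tube: yellow pixel columns per row
f=p["frame"].astype(int)
for w in(136,140,143,146,152,160,166,170):
    s=f[w,285:325]; y=((s[:,2]-s[:,0])>50)&(s[:,1]-s[:,0]>30) if w<149 else s.min(1)>95
    print(w,np.where(y)[0]+285)
for z in(.094,.100,.11,.13): print(z,proj(p,[.5437,.2874,z])[0], proj(p,[.5437,.2824,z])[0])
print(proj(p,[.5537,.2874,.1])[0])
E
```

```text
[0.54552799 0.28770237 0.12527022] [ 1.08269124e-03  9.99993041e-01 -1.25112054e-04  3.56778681e-03] 0.5871233401189251
136 [300 301 302]
140 []
143 []
146 [299 300 301 302 303 304 305 306]
152 [301 302 303 304 305 306 307 308]
160 [301 302 303 304 305 306 307 308]
166 [301 302 303 304 305 306 307 308]
170 [296 300 301 302 303 304 305 306 307 308 309 310 311]
0.094 [302.45289001 146.42196704] [302.91305554 147.06280036]
0.1 [302.44206097 144.58501467] [302.90317466 145.22177332]
0.11 [302.4239998  141.50599506] [302.88670134 142.13586522]
0.13 [302.38783468 135.28189068] [302.85374055 135.89761203]
[305.62810943 144.22319643]
```

Aligned with the pen. Closing now.

Request:
play_rows --dp '[[0, -0.1, -0.2], [0, 0, 0], [0, 0, 0], [0, 0, 0], [0, 0, 0], [0, 0, 0]]' --dr '[[0, -0.05, 0], [0, 0, 0], [0, 0, 0], [0, 0, 0], [0, 0, 0], [0, 0, 0]]' --jaw '[3, 2, 1, 1, 1, 1]' --newtons 50

```text
time: 10.38
eef_pos: [0.5455, 0.2869, 0.1234]
tcp_rot: [0.001, 1.0, 0.0, 0.007]
ft_force: [0.2, -0.0, 0.1]
grip_width: 0.244
```

Request:
play_rows --dp '[[0, 0, 2], [0, 0, 3], [0, 0, 3], [0, 0, 3], [0, 0, 1], [0, 0, 0]]' --dr '[[0, 0, 0], [0, 0, 0], [0, 0, 0], [0, 0, 0], [0, 0, 0], [0, 0, 0]]' --jaw '[1, 1, 1, 1, 1, 1]'

```text
time: 11.12
eef_pos: [0.5447, 0.287, 0.2443]
tcp_rot: [0.001, 1.0, 0.0, 0.006]
ft_force: [-0.1, 0.1, -0.8]
grip_width: 0.246
```

Request:
play_rows --dp '[[0, -2, 3], [-0.3, -4.5, 0.5], [-0.3, -5.5, 0], [-0.3, -5.5, 0], [-0.3, -5.5, 0], [-0.3, -5.5, 0], [-0.3, -5.5, 0], [-0.3, -5.5, 0], [-0.3, -5.5, 0], [-0.3, -4, 0]]' --dr '[[0, 0, 0], [0, 0, 0], [0, 0, 0], [0, 0, 0], [0, 0, 0], [0, 0, 0], [0, 0, 0], [0, 0, 0], [0, 0, 0], [0, 0, 0]]' --jaw '[1, 1, 1, 1, 1, 1, 1, 1, 1, 1]'

```text
time: 12.38
eef_pos: [0.5076, -0.2141, 0.2634]
tcp_rot: [-0.002, 1.0, 0.002, -0.007]
ft_force: [-0.0, 0.2, -0.5]
grip_width: 0.242
```

```bash
python3 - <<'E'
from h import *
o=monitor.get_obs();print(o["eef_pos"],o["tcp_rot"])
q=o["tcp_rot"]*np.sign(o["tcp_rot"][1]); print("dr",2*np.array([-q[2],q[3],q[0]])/.1396)
E
```

```text
[ 0.50762831 -0.21411743  0.26342555] [-0.00187133  0.99997412  0.00230303 -0.00655459]
dr [-0.03299464 -0.09390532 -0.02680981]
```

Request:
play_rows --dp '[[0.4, -2.4, -2], [0.3, -1.9, -3], [0, 0, -3], [0, 0, -0.8], [0, 0, 0]]' --dr '[[0, -0.05, 0], [0, -0.05, 0], [0, 0, 0], [0, 0, 0], [0, 0, 0]]' --jaw '[1, 1, 1, 1, 1]'

```text
time: 13.0
eef_pos: [0.511, -0.2613, 0.1665]
tcp_rot: [0.002, 1.0, 0.005, -0.003]
ft_force: [0.2, 0.0, -0.8]
grip_width: 0.245
```

```bash
python3 - <<'E'
from h import *
p=cam("side"); t=cam("top"); o=monitor.get_obs();print(o["eef_pos"],o["tcp_rot"])
q=o["tcp_rot"]*np.sign(o["tcp_rot"][1]); print("dr",2*np.array([-q[2],q[3],q[0]])/.1396)
e=o["eef_pos"]
Rt=R.from_quat(o["tcp_rot"]).as_matrix()
tip=e+Rt@[0,0,.106]; print("tip pred",tip,proj(p,tip),proj(t,tip))
# model pen overlay in the side view
k=8; f=cv2.resize(p["frame"],None,fx=k,fy=k,interpolation=cv2.INTER_CUBIC)
for d in(.106,.0915,.0295,.0245,.0215):
    c=e+Rt@[0,0,d]; cv2.circle(f,tuple(np.round(proj(p,c)[0]*k+3.5).astype(int).tolist()),3,(0,255,0),1)
cv2.drawMarker(f,tuple(np.round(proj(p,[.5138,-.2572,.039])[0]*k+3.5).astype(int).tolist()),(255,0,255),0,12)
u,w=map(int,proj(p,tip)[0]); a=f[(w-50)*k:(w+25)*k,(u-38)*k:(u+37)*k]
cv2.imwrite("pics/above.png",a)
E
```

```text
[ 0.51158488 -0.26148439  0.16762463] [ 0.00135515  0.99998606  0.00439291 -0.00259663]
dr [-0.06293566 -0.03720101  0.01941471]
tip pred [ 0.51103567 -0.26055236  0.06163015] [[360.81421928 264.97195799]] [[421.62440886 214.57255698]]
```

View pics/above.png

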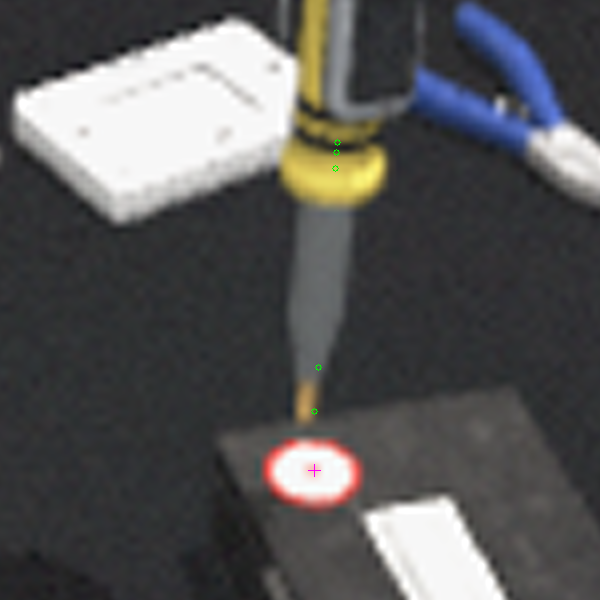

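The side crop shows the brass tip at (305,422), against (314,411) predicted from an exactly straight hold. The pen therefore leans about 1.6° toward -x and sits slightly lower. I'm correcting the lean and then measuring the tip by colour in both views.

Request:
play_rows --dp '[[0, 0.3, 0], [0, 0, 0]]' --dr '[[-0.06, -0.24, 0], [0, 0, 0]]' --jaw '[1, 1]'

```text
time: 13.35
eef_pos: [0.5131, -0.2587, 0.1701]
tcp_rot: [0.001, 1.0, -0.001, 0.016]
ft_force: [-0.4, -0.4, -0.5]
grip_width: 0.247
```

```bash
cat > tip.py <<'E'
from h import *
P={n:cam(n) for n in("side","top")}; o=monitor.get_obs(); e=o["eef_pos"];Rt=R.from_quat(o["tcp_rot"]).as_matrix()
print(e,o["tcp_rot"],o["ft_force"])
tip=e+Rt@[0,0,.106]; print("tip pred",tip)
for n,p in P.items():
    f=p["frame"].astype(int); u,w=np.round(proj(p,tip)[0]).astype(int); print(n,"pred px",proj(p,tip)[0])
    if n=="side":
        for r in range(w-30,w+8):  # barrel/brass centre per row
            s=f[r,u-14:u+15]; bg=np.median(np.r_[s[:4],s[-4:]],axis=0)
            d=np.clip(np.abs(s-bg).sum(1)-45,0,None); d[:6]=0; d[-6:]=0
            br=((s[:,2]-s[:,0])>35)
            if (r-w)%3==0 or r>w-8: print(r,"c=%.2f"%((d*np.arange(u-14,u+15)).sum()/max(d.sum(),1)),"w=%d"%(d>0).sum(),"brass",np.where(br)[0]+u-14)
    cv2.imwrite(f"pics/tip_{n}.png",cv2.resize(p["frame"][w-40:w+20,u-30:u+30],(400,400),interpolation=cv2.INTER_CUBIC))
cv2.imwrite("pics/tipboth.png",np.hstack([cv2.imread("pics/tip_side.png"),cv2.imread("pics/tip_top.png")]))
E
python3 tip.py
```

```text
[ 0.51377777 -0.25940428  0.17011773] [ 6.86577152e-04  9.99857429e-01 -1.75194956e-03  1.67803684e-02] [ 0.52196423 -0.80633428 -0.38104247]
tip pred [ 0.51733445 -0.25977808  0.06417807]
side pred px [363.55703669 263.21423082]
233 c=364.81 w=17 brass [358 359 360 361 362 363 364 365 366 367 368 369 370 371]
236 c=364.38 w=10 brass [360 361 362 363 364 365 366 367 368 369]
239 c=363.96 w=7 brass []
242 c=363.66 w=8 brass []
245 c=363.44 w=7 brass []
248 c=363.20 w=7 brass []
251 c=363.04 w=7 brass []
254 c=362.96 w=5 brass []
256 c=362.61 w=4 brass []
257 c=362.64 w=4 brass []
258 c=362.69 w=4 brass []
259 c=362.68 w=3 brass [363]
260 c=362.56 w=3 brass [362 363]
261 c=362.54 w=3 brass [362 363]
262 c=362.48 w=4 brass [362 363]
263 c=362.43 w=3 brass [362 363]
264 c=362.52 w=3 brass [362 363]
265 c=363.73 w=5 brass []
266 c=370.60 w=5 brass []
267 c=364.90 w=7 brass []
268 c=359.85 w=4 brass []
269 c=360.20 w=8 brass [357 358 359 360 361 362 363 364]
270 c=360.30 w=10 brass [355 356 357 364 365]
top pred px [421.50792583 212.08327632]
```

View pics/tipboth.png

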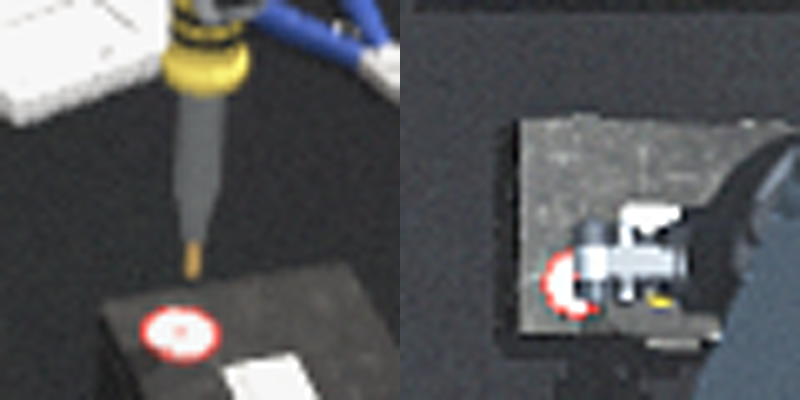

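Left crop: the tip at (192,275) is now upright above the spot at (181,331). In the top crop the gripper hides the tip. Lowering the tip straight down would land it about 2 mm off toward +x and -y. I'll correct that and descend close to the lid, then take a force baseline.

Request:
play_rows --dp '[[-0.2, 0.2, -0.8], [0, 0, -0.8], [0, 0, 0]]' --dr '[[0, 0, 0], [0, 0, 0], [0, 0, 0]]' --jaw '[1, 1, 1]'

```text
time: 13.82
eef_pos: [0.5122, -0.2575, 0.1536]
tcp_rot: [0.001, 1.0, -0.002, 0.017]
ft_force: [-0.6, 0.5, 0.1]
grip_width: 0.247
```

```bash
cat > force.py <<'E'
from h import *
from spot import best
F=[];E=[];T=[]
for i in range(10):
    p=cam("side"); o=monitor.get_obs(); F.append(o["ft_force"]);E.append(o["eef_pos"]);T.append(o["wrist_torque"])
print("t",o["time"],"F",np.mean(F,0).round(2),"+-",(np.std(F,0)/10**.5).round(2),"T",np.mean(T,0).round(4))
e=np.mean(E,0);q=o["tcp_rot"];print("e",e.round(5),"z",np.array(E)[:,2].round(4),q.round(4))
tip=e+R.from_quat(q).as_matrix()@[0,0,.106];u,w=np.round(proj(p,tip)[0]).astype(int)
f=p["frame"].astype(int)
s=f[w-16:w+18,u-14:u+15]
red=((s[...,2]-s[...,0])>40)&((s[...,2]-s[...,1])>40)
brass=((s[...,2]-s[...,0])>35)&((s[...,1]-s[...,0])>8)
for nm,m in(("red",red),("brass",brass)):
    a=np.argwhere(m)
    if len(a): print(nm,len(a),"centroid",(a.mean(0)[::-1]+[u-14,w-16]).round(2),"rows",a.min(0)[0]+w-16,a.max(0)[0]+w-16,"cols",a.min(0)[1]+u-14,a.max(0)[1]+u-14)
print("pred tip px",proj(p,tip)[0].round(2))
cv2.imwrite("pics/now.png",cv2.resize(p["frame"][w-35:w+15,u-25:u+25],(600,600),interpolation=cv2.INTER_CUBIC))
E
python3 force.py
```

```text
t 14.325 F [-0.06  0.11 -0.48] +- [0.13 0.14 0.12] T [-0.0073  0.0163  0.002 ]
e [ 0.51274 -0.25796  0.15455] z [0.1539 0.1542 0.1544 0.1546 0.1547 0.1548 0.1548 0.1548 0.1548 0.1548] [ 5.000e-04  9.998e-01 -2.900e-03  1.800e-02]
red 44 centroid [360.55 273.07] rows 269 277 cols 355 366
brass 17 centroid [361.59 268.  ] rows 265 274 cols 356 365
pred tip px [362.53 268.85]
```

Request:
play_rows --dp '[[0, 0, -0.6], [0, 0, -0.1], [0, 0, 0]]' --dr '[[0, 0, 0], [0, 0, 0], [0, 0, 0]]' --jaw '[1, 1, 1]'

```text
time: 14.7
eef_pos: [0.5127, -0.2579, 0.1472]
tcp_rot: [0.001, 1.0, -0.003, 0.018]
ft_force: [-0.3, -0.1, -0.3]
grip_width: 0.242
```

```bash
python3 force.py
```

```text
t 15.2 F [-0.   -0.11 -0.55] +- [0.18 0.2  0.15] T [-0.0028  0.0051  0.0022]
e [ 0.51277 -0.25798  0.14745] z [0.1472 0.1473 0.1474 0.1474 0.1475 0.1475 0.1475 0.1475 0.1475 0.1475] [ 5.000e-04  9.998e-01 -3.000e-03  1.820e-02]
red 44 centroid [360.68 273.14] rows 269 277 cols 355 366
brass 14 centroid [361. 270.] rows 268 272 cols 356 363
pred tip px [362.36 271.51]
```

Request:
play_rows --dp '[[0, 0, -0.3], [0, 0, 0]]' --dr '[[0, 0, 0], [0, 0, 0]]' --jaw '[1, 1]'

```text
time: 15.45
eef_pos: [0.5128, -0.2581, 0.1444]
tcp_rot: [0.0, 1.0, -0.003, 0.018]
ft_force: [-0.6, -0.9, -0.3]
grip_width: 0.247
```

```bash
python3 force.py
```

```text
t 15.95 F [ 0.05 -0.11 -0.56] +- [0.14 0.1  0.12] T [ 0.0038  0.0135 -0.0002]
e [ 0.51295 -0.25812  0.14462] z [0.1445 0.1446 0.1446 0.1446 0.1446 0.1446 0.1447 0.1447 0.1447 0.1447] [ 5.000e-04  9.998e-01 -3.200e-03  1.840e-02]
red 41 centroid [360.46 273.32] rows 269 277 cols 355 366
brass 14 centroid [361.79 270.57] rows 269 273 cols 360 364
pred tip px [362.42 272.6 ]
```

Request:
play_rows --dp '[[0, 0, -0.2], [0, 0, 0]]' --dr '[[0, 0, 0], [0, 0, 0]]' --jaw '[1, 1]'

```text
time: 16.2
eef_pos: [0.5131, -0.2582, 0.1427]
tcp_rot: [0.001, 1.0, -0.003, 0.019]
ft_force: [0.3, 0.4, -0.3]
grip_width: 0.249
```

```bash
python3 force.py
```

```text
t 16.7 F [ 0.03 -0.08  0.09] +- [0.14 0.14 0.1 ] T [ 0.0214  0.0438 -0.011 ]
e [ 0.5131  -0.25821  0.14283] z [0.1428 0.1428 0.1429 0.1428 0.1428 0.1428 0.1428 0.1428 0.1428 0.1428] [ 5.000e-04  9.998e-01 -3.300e-03  1.860e-02]
red 40 centroid [360.4  273.42] rows 269 277 cols 355 366
brass 14 centroid [361.64 271.57] rows 269 276 cols 356 365
pred tip px [362.47 273.28]
```

View pics/now.png

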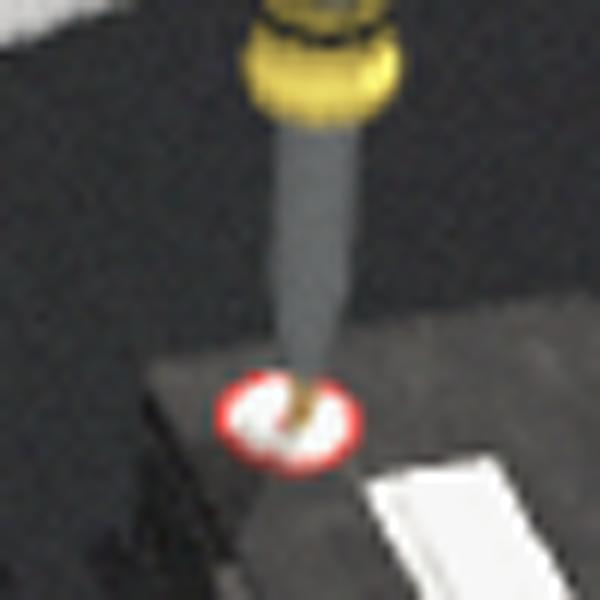

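The tip is on the white disc at crop (298,425), with the ring centre at (288,420), so it is about 2 mm off centre. The force rose 0.6 N, which means contact and about 1.5 mm in. Pressing about 3.5 mm further.

Request:
play_rows --dp '[[0, 0, -0.2], [0, 0, -0.15], [0, 0, 0]]' --dr '[[0, 0, 0], [0, 0, 0], [0, 0, 0]]' --jaw '[1, 1, 1]'

```text
time: 17.08
eef_pos: [0.5132, -0.2582, 0.1392]
tcp_rot: [0.001, 1.0, -0.003, 0.019]
ft_force: [-0.4, -0.2, 0.6]
grip_width: 0.243
```

```bash
python3 force.py; python3 force.py | head -1; python3 - <<'E'
from h import *
p=cam("side"); a,b=proj(p,[[.5138,-.258,.03],[.5138,-.258,.13]]); print("vertical slope du/dv",(a-b)[0]/(a-b)[1])
f=p["frame"].astype(int); C=[]
for w in range(249,264):
    s=f[w,348:378].sum(1); bg=np.median(s); m=s-bg>60; x=np.where(m)[0]
    if 3<=len(x)<=9: C.append((w,x.mean()+348))
C=np.array(C); print(C[:,1].round(1)); print("barrel slope",np.polyfit(C[:,0],C[:,1],1))
E
```

```text
t 17.575 F [-0.28  0.57  0.81] +- [0.13 0.17 0.15] T [ 0.0595  0.0516 -0.0015]
e [ 0.51319 -0.25826  0.13935] z [0.1393 0.1393 0.1393 0.1394 0.1394 0.1394 0.1394 0.1394 0.1394 0.1394] [ 5.000e-04  9.998e-01 -3.400e-03  1.880e-02]
red 40 centroid [360.45 273.52] rows 269 277 cols 355 366
brass 8 centroid [361.25 272.12] rows 271 274 cols 356 365
pred tip px [362.44 274.58]
t 18.075 F [-0.3   0.28  1.  ] +- [0.1  0.14 0.15] T [ 0.0464  0.0725 -0.0144]
vertical slope du/dv -0.07561682583839484
[363.5 363.  363.  363.  363.  363.  363.  363.  363.  362.5 362.  362.
 362.  362.  362. ]
barrel slope [-1.05357143e-01  3.89638095e+02]
```

The force above baseline is now about 1.45 N, which is half way in. Final look before handing in.

```bash
python3 - <<'E'
from h import *
p=cam("side");t=cam("top")
a=cv2.resize(p["frame"][215:325,320:430],(400,400),interpolation=cv2.INTER_CUBIC);b=cv2.resize(t["frame"][110:310,170:490],(640,400))[:,:400]
cv2.imwrite("pics/final.png",np.hstack([a,b]))
# weighted barrel axis
f=p["frame"].astype(float);C=[]
for w in range(242,264):
    s=f[w,352:374].sum(1); d=np.clip(s-np.median(s)-40,0,None); C.append((w,(d*np.arange(352,374)).sum()/d.sum()))
C=np.array(C);print("slope",np.polyfit(C[:,0],C[:,1],1)[0],"vertical -0.076",monitor.get_obs()["time"])
E
```

```text
slope -0.1751330781763944 vertical -0.076 18.225
```

View pics/final.png

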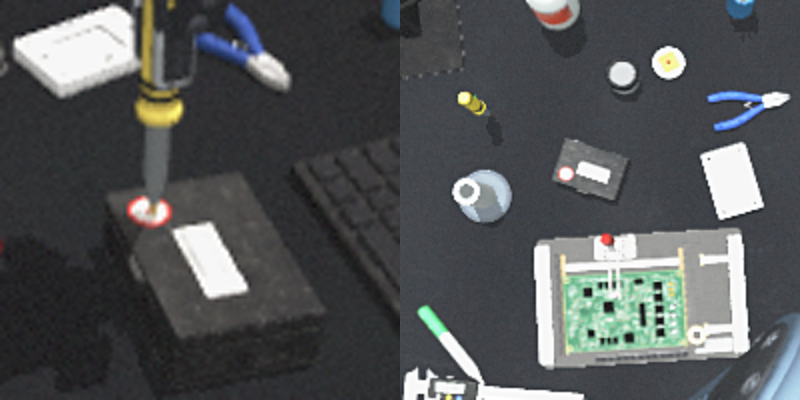

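The final picture shows the lid shut, with the pen upright on the white spot (collar (159,108), tip (153,212), spot (150,211)). The stand is empty, and the bystanders in view are unmoved. Handing in.

```bash
python3 -c "
from h import *
print(monitor.get_obs()['ft_force']); print(env.job_done())"
```

```text
[0.29258613 0.61483072 0.62831243]
the job is handed in; nothing more can be done
None
```

I shut the larger box's lid from behind and pressed it down with about 13 N. I then lifted the larger yellow pen out of its stand and set its tip on the white spot. The job was handed in at about 18 s with the pen still held there.

**Last checks**
- **Lid:** flat and shut in the pictures and in line with the shut-box model, though I could not see the tongue itself behind the rim.
- **Tip position:** on the white disc, about 1–2 mm from the red dot.
- **Press:** about 1.45 N above the free baseline (±0.2 N), which is about half way in. The arm went about 4.5–5 mm below first contact, which agrees.
- **Pen upright:** two numeric fits of the barrel's slope disagreed with upright, by about 1.7° and 5.7°. The first was coarse and the second was thrown off by the lid behind it. The collar-to-tip line in the picture is within about 1° of vertical, so I relied on that.
- **Other things:** the spool and flux pen showed no movement. The marker was outside the last picture; the arm never worked near the bench there.

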